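# Knock a cast bar out of its mould

### The job

The brass bar in the metal bar mould has cooled: knock it out. Slide the gate at the mould's mouth fully open, push the ejector's wooden cross handle all the way in (push it at its middle, off-centre it jams) so that the bar comes out onto the apron, and let the handle spring back; then pick up the bar and lay it gently, flat and centred, on the steel bench block, without shifting the other things on the bench.

Things in the scene. Friction and masses are not known exactly. Their poses are not given: they have to be found in the camera images.
- mould: Grey metal open-topped bar mould, bolted to the bench; place and yaw vary. Origin: on the bench under the middle of its channel; +x is the way the bar is pushed out, z up. Channel 92 mm long (x -46 to 46 mm), 33 mm wide, floor z 20 mm, wall tops z 36 mm; body 62 mm wide, foot flange 92 mm. Rear boss that guides the ejector's rod: x -75 to -53 mm, top z 44 mm. Gate across the mouth at x 50 mm.
- ejector: The spring ejector, a slide held captive in the mould, 115 mm long. Origin: on the bed (z 20 mm) under the middle of its wooden cross handle; axes as the mould's. The handle: a round bar 24 mm thick, 110 mm long, level across the mould (along y), axis 14 mm above the origin (34 mm above the bench). It runs 2 mm above a tongue (22 mm wide, top z 20 mm) that reaches back to mould x -155 mm.
- ejector_home (a point): Fixed point of the mould, at mould x -149, y 0, z 20 mm: the ejector's origin when home. The ejector travels 60 mm along the mould's +x from here, to a solid stop. Its spring takes 4 N at home, 11 N fully in; let go, it comes home. The rod has play in a short guide: pushed at the handle's middle it slides freely, pushed near an end of the handle it cocks and jams. The bench behind it is free.
- gate (a joint): Travel of the cross gate towards the mould's -y, in m: 0 closed, 0.055 fully open against its stop; starts between 0 and 0.008. About 3 N of friction; it stays where it is left. The mouth is clear for the bar from 0.045 on.
- gate_knob (a point): Centre of the top of the gate's upright steel knob, which moves with the gate: a peg 14 mm thick with a 17 mm cap, z 40 to 66 mm, at mould x 50 mm and, closed, y 0. The gate plate below it is 54 mm wide, 6.5 mm thick, z 20 to 40 mm.
- bar: The cast brass bar, 90 x 30 x 12 mm, 0.2 to 0.4 kg, loose. Origin: centre of its underside; x along its length, z up. It starts in the channel on the floor at z 20 mm, lengthwise, its top 4 mm below the wall tops and 1.5 mm from each wall. With the ejector fully in its front end stands about 52 mm beyond the gate, where its sides can be gripped.
- bench_block: Steel bench block, a plain square slab 100 x 100 mm and 25 mm high, heavy (fixed). Origin: centre of its underside. It and the soldering board swap places at random.
- solder_board: White ceramic soldering board, 90 x 120 mm and 25 mm high, with rows of small holes; loose, a bystander. Origin: centre of its underside, long side along its y.
- hammer: Hammer with wooden handle, about 240 mm long, lying between the robot and the mould; a bystander. Origin: near its middle, on the bench.
- flat_pliers: Flat-nosed pliers with red grips, about 140 mm long, lying beyond the mould; a bystander. Origin near the middle.
- cutters: Side cutters with blue grips, about 125 mm long, lying left of the bench block or board; a bystander. Origin near the middle.
- flat_file: Flat file with wooden handle, 215 mm long, 20 mm wide, 13 mm high, lying between the mould and the bench block; a bystander. Origin near the middle.
- callipers: Digital callipers, 200 mm long, lying to the right; a bystander. Origin near the middle.
- flux_jar: White jar with black cap, 60 mm wide and 65 mm high, standing to the right; a bystander. Origin: centre of its underside.
- brass_dish: Small brass bowl, 96 mm wide and 20 mm high, at the far left; a bystander. Origin: centre of its underside.
- apron (a point): Point in the mould's frame at x 86, y 0, z 20 mm: middle of the top of the narrow apron (26 mm wide, mould x 60 to 113 mm) on which the bar comes out. The gate's sill and keepers, up to 28 mm high, cross at mould x 46 to 60 mm, from y 32 to -91 mm.

How it is judged:
By the outcome, as a careful person would: the job done as asked, in the order asked, and still so for the second after the job is handed in, with the robot touching nothing.
It also fails if it takes over 53 s, if anything falls off the work surface, if the arm or the gripper's body presses on something with over 40 N, if the wrist force passes 120 N, or if a joint passes its speed limit or range.

### The arm

A 6-joint arm with a two-finger parallel gripper is mounted at the origin on the work surface. World frame = base frame: x ahead of the robot, y to its left, z up, the work surface at z = 0. Lengths are in m, angles in rad, forces in N, time in s.
With the tool pointing down it reaches from about 0.3 to 0.825 m from the base axis. Payload 5.4 kg.
Tool frame: the origin (TCP) lies on the centre line of the jaws, within the pads' length; the fingertips stand 22 mm ahead of it and the grasp point (between the pads) lies 3 mm ahead of it; z points along the fingers, y is the line along which they close (so a half turn about z gives the same grasp; the last joint's range is limited). The gripper opens to 92 mm and grips with 3 to 60 N. Pads are 20 mm wide; open, the fingers measure 128 mm over their backs; the gripper's body (75 mm by 189 mm) begins 69 mm behind the grasp point.
Start: joints at [0.966, 0.158, 1.597, -0, 1.386, -0.21], TCP at [0.221, 0.531, 0.237] pointing down, gripper open.
Joint ranges: [-2.91, 2.91], [-0.94, 2.29], [0.18, 2.7], [-1.29, 4.43], [0.17, 2.64], [-3, 3]. Speed limits (rad/s): [2.57, 2.57, 3.14, 3.14, 3.14, 3.14].

### API

Orientations are given as a rotation vector (axis times angle).
In Python, from workcell import * gives the robot as it stands. Calls block until the motion is done:
- goto(position, orientation): joint-space move of the TCP to a pose.
- line_to(position, rot=None, max_speed=0.15): straight line of the TCP; rot=None keeps the orientation; max_speed is the mean speed in m/s.
- set_joints(angles): joint-space move.
- set_gripper(opening, newtons=None): opening from 0.0 (shut) to 1.0 (fully open); newtons is the grip in N (None keeps the last); returns when the fingers have stopped.
- hold(seconds).
- inverse_kinematics(position, orientation): joint angles nearest the present ones, or None.
- read_camera(name): name is "side" or "top"; returns a dict with "pixels" (384x512x3 uint8, blue, green, red), "fx", "fy", "cx", "cy" (pixels), "k1" (the pictures are not rectified: a ray, as slopes to the right and down, at radius r is drawn at 1 + k1 r^2 times it, then the intrinsics apply), "R" (3x3) and "t" (3): a world point X has camera coordinates R X + t. Camera axes: x right, y down, z forward; pixel columns grow to the right and rows downward; lengths in m; the calibration is good to about 2 mm. A picture is of the moment at which its call begins. There is no depth.
A pose or a line that the arm cannot do raises MotionError and nothing moves.
- job_done(): hands the job in; it is judged then, once.
Trained networks look in a picture, given as the dict that the camera call returned (one of the last four; its "shot" number tells which), for a name from the list of things; names that differ only in an ending like _2 or _b are one class to them, and where a whole thing is asked for, a point or a joint stands for the part that bears it (a point fixed in the world has none). Each returns a list of dicts, best first, with "p" (0 to 1); they miss things now and then, are a little off and sometimes report something else, mostly with a low value. They report only what shows in the picture. A call takes as long as a camera call.
- cut_out(query, picture): "region" (384x512 bool, what is visible of it).
- place_of(query, picture): "location" ([x, y, z] in m, in the coordinates of the camera as it stood for that picture, good to about 4 mm: a listed point, or the origin of a listed thing).
Readings, each from a call of its own:
- current_clock(): time.
- current_joints(): joint angles.
- current_joint_vel(): joint speeds.
- current_effort(): joint torques, N m.
- current_ee_pos(): TCP position.
- current_tool_rot(): TCP orientation.
- current_contact_force(): force on the tool from outside, world axes, zero at the start.
- current_ft_torque(): the same for the moment, N m.
- current_opening(): opening from 0.0 (shut) to 1.0 (fully open).
- current_grip_force(): force on a finger pad.
Only numpy, scipy, OpenCV 4.12 (cv2) and the standard library are available. Lean on these libraries where they do the work, as an engineer would, in place of code of your own. Each camera call takes 0.05 s, during which the arm holds its last target. There are 200 camera calls.

## Working session

There is one attempt and no reset: what is moved stays moved. The work goes in short steps, each a Python script; the robot and the scene stay as the last script left them, time stands still between calls to the robot, and variables do not carry over. Pictures are saved under pics/ and viewed, at most 10 in all, crops included, and the job is handed in when it is done.

```bash
mkdir -p pics; ls; cat > h.py <<'E'
from workcell import *
import numpy as np, cv2
from scipy.spatial.transform import Rotation as Ro
def w(c,p): return np.array(c["R"]).T@(np.array(p)-np.array(c["t"]))
def proj(c,X):
    q=np.array(c["R"])@np.array(X)+np.array(c["t"]); s=q[:2]/q[2]; s=s*(1+c["k1"]*(s@s))
    return np.array([c["fx"]*s[0]+c["cx"],c["fy"]*s[1]+c["cy"]])
def ray(c,uv):
    d=(np.array(uv,float)-[c["cx"],c["cy"]])/[c["fx"],c["fy"]]; s=d.copy()
    for _ in range(20): s=d/(1+c["k1"]*(s@s))
    R=np.array(c["R"]); return -R.T@np.array(c["t"]), R.T@np.array([s[0],s[1],1])
def onz(c,uv,z):
    o,d=ray(c,uv); return o+d*(z-o[2])/d[2]
def tri(c1,u1,c2,u2):
    o1,d1=ray(c1,u1);o2,d2=ray(c2,u2)
    k=np.linalg.lstsq(np.c_[d1,-d2],o2-o1,rcond=None)[0]
    a,b=o1+k[0]*d1,o2+k[1]*d2; return (a+b)/2,np.linalg.norm(a-b)
def down(psi): # tool y along world angle psi (horizontal), z down
    y=np.array([np.cos(psi),np.sin(psi),0]);z=np.array([0,0,-1.]);x=np.cross(y,z)
    return Ro.from_matrix(np.c_[x,y,z]).as_rotvec()
E
cat > a.py <<'E'
from h import *
np.set_printoptions(precision=4,suppress=True)
print(current_clock(),current_tool_rot())
for n in("top","side"):
    c=read_camera(n); cv2.imwrite(f"pics/{n}0.png",c["pixels"])
    print(n,"cam at",-np.array(c["R"]).T@c["t"])
    for q in "mould ejector ejector_home gate_knob bar bench_block apron solder_board hammer flat_file callipers flux_jar flat_pliers cutters brass_dish".split():
        r=place_of(q,c); print(q,[(round(x["p"],2),w(c,x["location"])) for x in r[:2]])
print(current_clock())
E
python3 a.py
```

```text
pics
workcell.py
0.0 [-0.616  -3.0798  0.0027]
top cam at [0.4725 0.0137 1.0899]
mould [(0.71, array([ 0.3727, -0.0123, -0.0012])), (0.67, array([ 0.4333, -0.4139,  0.0019]))]
ejector [(0.64, array([ 0.5516, -0.2224,  0.0212]))]
ejector_home [(0.92, array([ 0.5461, -0.2195,  0.0193]))]
gate_knob [(0.63, array([ 0.5878, -0.0277,  0.0655]))]
bar [(0.63, array([ 0.5802, -0.0732,  0.02  ]))]
bench_block [(0.63, array([0.428 , 0.2789, 0.0021]))]
apron [(0.94, array([0.5915, 0.0088, 0.0252]))]
solder_board [(0.63, array([0.6087, 0.2106, 0.0013]))]
hammer [(0.91, array([ 0.3712, -0.0128,  0.0019]))]
flat_file [(0.81, array([ 0.4323,  0.1586, -0.0007])), (0.67, array([0.5912, 0.0111, 0.0253]))]
callipers [(0.56, array([ 0.434 , -0.4155,  0.0006]))]
flux_jar [(0.72, array([ 0.6269, -0.4088,  0.0001]))]
flat_pliers [(0.76, array([ 0.7424, -0.0247,  0.0011]))]
cutters [(0.79, array([0.5681, 0.4515, 0.0002]))]
brass_dish [(0.63, array([ 0.6904,  0.3783, -0.    ]))]
side cam at [ 0.4446 -0.6152  0.8736]
mould [(0.62, array([ 0.5783, -0.0729, -0.0012]))]
ejector [(0.64, array([ 0.5486, -0.2233,  0.02  ]))]
ejector_home [(0.57, array([ 0.5458, -0.2255,  0.019 ]))]
gate_knob [(0.65, array([ 0.5835, -0.0254,  0.0645]))]
bar [(0.94, array([ 0.5773, -0.0738,  0.0178]))]
bench_block [(0.93, array([0.4289, 0.2846, 0.0022]))]
apron [(0.9, array([0.5917, 0.0099, 0.0195]))]
solder_board [(0.87, array([0.6043, 0.207 , 0.0016]))]
hammer [(0.8, array([ 0.3717, -0.0081,  0.0002]))]
flat_file [(0.83, array([ 0.4325,  0.1617, -0.0032]))]
callipers [(0.34, array([ 0.5495, -0.2268,  0.0217]))]
flux_jar [(0.93, array([ 0.626 , -0.4071,  0.0004])), (0.7, array([ 0.5486, -0.2209,  0.021 ]))]
flat_pliers [(0.82, array([ 0.738 , -0.0289, -0.0001]))]
cutters [(0.55, array([ 0.5665,  0.4517, -0.0034]))]
brass_dish [(0.82, array([ 0.6925,  0.3803, -0.0003])), (0.65, array([ 0.5771, -0.0751, -0.0022]))]
1.6
```

View pics/top0.png

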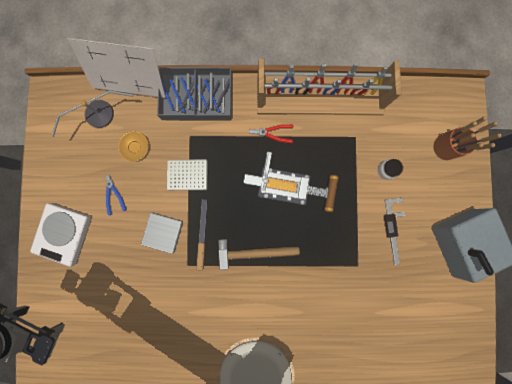

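View pics/side0.png

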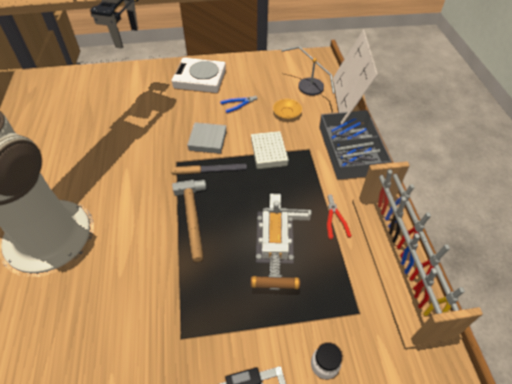

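The top view shows the mould at about (284,187) with the handle at (332,193), the apron on the left at (253,180) and the gate bar pointing up to (267,160). The block is at (162,233), the board at (187,174) and the file at (203,235). The side view agrees with this, so mould +x points roughly along world +y. Next I refine the poses.

```bash
cat > b.py <<'E'
from h import *
from scipy.optimize import least_squares
np.set_printoptions(precision=4,suppress=True)
cs={n:read_camera(n) for n in("top","side")}
Q=["ejector_home","ejector","bar","gate_knob","apron","mould"]
P={q:[] for q in Q}
for n,c in cs.items():
    for q in Q:
        L=[w(c,x["location"]) for x in place_of(q,c)]
        L=[l for l in L if abs(l[0]-.58)<.06 and abs(l[1]+.08)<.2]
        if L:P[q].append(L[0])
M={}
for q in ("bar","ejector","bench_block","gate_knob"):
    cen=[]
    for n,c in cs.items():
        r=cut_out(q,c)
        if not r: print(q,n,"none");continue
        m=r[0]["region"].astype(np.uint8); z={"bar":.032,"bench_block":.025}.get(q,.04)
        k=np.argwhere(m)[:,::-1]; cen.append(k.mean(0))
        cnt=max(cv2.findContours(m,0,1)[0],key=cv2.contourArea)[:,0]
        W=np.array([onz(c,p,z)[:2] for p in cnt]); rc=cv2.minAreaRect((W*1000).astype(np.float32))
        print(q,n,round(r[0]["p"],2),len(k),rc)
    if len(cen)==2: print(q,"tri centroid",*tri(cs["top"],cen[0],cs["side"],cen[1]))
loc={"ejector_home":(-.149,0),"ejector":(-.149,0),"bar":(0,0),"apron":(.086,0),"mould":(0,0)}
def res(p):
    c,s=np.cos(p[2]),np.sin(p[2]);r=[]
    for q,L in P.items():
        a=loc.get(q,(.05,-p[3]))
        X=np.array([p[0]+c*a[0]-s*a[1],p[1]+s*a[0]+c*a[1]])
        for l in L:r+=list((l[:2]-X)*1000)
    return r
f=least_squares(res,[.58,-.075,1.4,.004],loss="soft_l1",f_scale=3);print(f.x,np.degrees(f.x[2]));print(np.array(res(f.x)).reshape(-1,2))
for q,L in P.items(): print(q,np.array(L))
E
python3 b.py
```

```text
bar top 0.85 291 ((573.4235229492188, -75.77362060546875), (87.37248229980469, 30.611038208007812), 80.81038665771484)
bar side 0.91 374 ((573.5902099609375, -76.53312683105469), (91.65928649902344, 29.53763198852539), 80.80081176757812)
bar tri centroid [ 0.5734 -0.0759  0.0283] 0.000876138651244926
ejector top 0.81 281 ((550.033447265625, -222.56370544433594), (24.41102409362793, 103.92747497558594), 80.99788665771484)
ejector side 0.89 603 ((546.7911376953125, -225.80091857910156), (26.92234230041504, 109.91325378417969), 80.24114227294922)
ejector tri centroid [ 0.5485 -0.2187  0.0349] 0.00100056974022379
bench_block top 0.92 1115 ((429.2237243652344, 281.5851745605469), (101.41368865966797, 101.66693878173828), 74.45050811767578)
bench_block side 0.74 953 ((426.5858459472656, 273.42523193359375), (122.67757415771484, 103.07931518554688), 76.2455062866211)
bench_block tri centroid [0.4277 0.2854 0.0117] 0.0019447410156405538
gate_knob top 0.5 31 ((584.7933349609375, -25.673599243164062), (12.069276809692383, 40.75595474243164), 67.03711700439453)
gate_knob side none
[ 0.5751 -0.0743  1.3929 -0.0003] 79.80562468494534
[[-0.7491  1.4627]
 [-0.7993 -1.7677]
 [-3.4061 -5.4647]
 [ 1.9022  0.0844]
 [ 2.4774  2.4993]
 [ 1.5509 -4.804 ]
 [-1.9112 -1.7995]
 [ 1.3454 -0.6057]
 [-0.671   2.5111]
 [-1.5879  4.3851]
 [ 3.1448  3.7891]
 [-0.9117 -1.3602]]
ejector_home [[ 0.548  -0.2195  0.0197]
 [ 0.5479 -0.2228  0.0199]]
ejector [[ 0.5453 -0.2265  0.0219]
 [ 0.5506 -0.2209  0.0202]]
bar [[ 0.5776 -0.0718  0.0188]
 [ 0.5766 -0.0792  0.0197]]
gate_knob [[ 0.5818 -0.0269  0.0683]
 [ 0.585  -0.0257  0.0643]]
apron [[0.5896 0.0128 0.0224]
 [0.5887 0.0147 0.0216]]
mould [[ 0.5782 -0.0706  0.0029]
 [ 0.5742 -0.0757 -0.0005]]
```

```bash
cat >> h.py <<'E'
O=np.array([.5745,-.0748]); YAW=np.radians(80.4)
ex=np.array([np.cos(YAW),np.sin(YAW)]); ey=np.array([-ex[1],ex[0]])
def Mp(x,y,z): return [*(O+x*ex+y*ey),z]   # mould point -> world
def mF(): f=np.array(current_contact_force()); return np.array([f[:2]@ex,f[:2]@ey,f[2]])
np.set_printoptions(precision=4,suppress=True)
E
cat > c.py <<'E'
from h import *
t=22e-3
set_gripper(0.0,20)
r=down(YAW)
goto(Mp(.05,.036,.16),r)
print(current_clock(),current_joints())
line_to(Mp(.05,.036,.050+t),max_speed=.2); f0=mF(); print("f0",f0)
line_to(Mp(.05,-.028,.050+t),max_speed=.1); print(mF())
y=-.028
while y>-.052:
    y-=.0015; line_to(Mp(.05,y,.050+t),max_speed=.05); f=mF()-f0
    print(round(y,4),f, np.array(current_ee_pos())[:2])
    if f[1]>18: break
line_to(Mp(.05,y+.015,.050+t),max_speed=.1)
line_to(Mp(.05,y+.015,.13),max_speed=.25)
print(current_clock())
for n in("top","side"):
    c=read_camera(n)
    for x in place_of("gate_knob",c)[:2]:
        X=w(c,x["location"]); d=X[:2]-O; print(n,x["p"],d@ex,d@ey,X[2])
E
python3 c.py
```

```text
6.35 [-0.2551  0.1594  1.7525  0.0002  1.2296 -1.6594]
f0 [-0.4961 -0.4559  0.9629]
[-0.9865  0.0551  0.6172]
-0.0295 [ 0.8493  1.5132 -0.832 ] [ 0.6119 -0.0304]
-0.031 [1.9974 2.8726 0.7949] [ 0.613  -0.0306]
-0.0325 [-0.1238  3.185  -0.1169] [ 0.6148 -0.0309]
-0.034 [1.0788 1.6758 0.373 ] [ 0.6164 -0.0312]
-0.0355 [ 1.8278  1.6118 -1.2316] [ 0.6179 -0.0314]
-0.037 [ 0.9198  2.523  -1.6141] [ 0.6194 -0.0317]
-0.0385 [ 1.4718  3.8489 -1.4555] [ 0.6208 -0.0319]
-0.04 [0.7804 7.8049 2.0694] [ 0.6211 -0.0319]
-0.0415 [ 0.0092 11.5498  6.7264] [ 0.6214 -0.0319]
-0.043 [-0.4531 16.787   9.5698] [ 0.6216 -0.032 ]
-0.0445 [ 0.6917 20.7062 13.7328] [ 0.6218 -0.032 ]
11.1667
side 0.48 0.04493050568680415 -0.051978144687765335 0.06568502197976923
```

```bash
cat > d.py <<'E'
from h import *
t=22e-3; z=.025+t
line_to(Mp(-.198,0,.13),max_speed=.25)
line_to(Mp(-.198,0,z),max_speed=.2); f0=mF(); print("f0",f0)
for x in(-.17,-.15,-.135): line_to(Mp(x,0,z),max_speed=.08); print(x,mF()-f0,current_ft_torque())
while x<-.095:
    x+=.002; line_to(Mp(x,0,z),max_speed=.05); f=mF()-f0
    d=np.array(current_ee_pos())[:2]-O; print(round(x,4),f,d@ex)
    if f[0]<-28: break
print(current_clock())
c=read_camera("top"); cv2.imwrite("pics/top1.png",c["pixels"][120:280,180:380].repeat(3,0).repeat(3,1))
line_to(Mp(-.185,0,z),max_speed=.08)
line_to(Mp(-.205,0,z),max_speed=.1)
line_to(Mp(-.205,0,.13),max_speed=.25)
set_gripper(.6)
print(current_clock())
c1=c
for n in("top","side"):
    c=read_camera(n)
    for q in("bar","ejector"):
        for x in place_of(q,c)[:2]:
            X=w(c,x["location"]); d=X[:2]-O; print(n,q,x["p"],d@ex,d@ey,X[2])
    r=cut_out("bar",c)
    if r:
        cnt=max(cv2.findContours(r[0]["region"].astype(np.uint8),0,1)[0],key=cv2.contourArea)[:,0]
        W=np.array([(np.array(onz(c,p,.032)[:2])-O)@np.c_[ex,ey] for p in cnt]); print(n,"bar rect mould mm",cv2.minAreaRect((W*1000).astype(np.float32)))
cv2.imwrite("pics/side2.png",c["pixels"][170:320,200:380].repeat(3,0).repeat(3,1))
E
python3 d.py
```

```text
f0 [-0.0525 -0.8365  0.1145]
-0.17 [-1.253   1.3296  1.5896] [-0.3094  0.0235  0.0278]
-0.15 [-3.9244  0.1365  3.6796] [-0.7333  0.0208 -0.0145]
-0.135 [-5.9161 -0.6006  2.6908] [-1.0221  0.0155  0.0092]
-0.133 [-8.5264  0.7534  3.1   ] -0.13520236119867354
-0.131 [-10.4456   1.4518   2.7494] -0.1335884794504687
-0.129 [-11.0698   1.2788   2.4492] -0.13175002322732338
-0.127 [-11.0412   0.8754   2.2889] -0.12982759800807597
-0.125 [-10.5964  -0.4222   2.6172] -0.12788462315851087
-0.123 [-11.9342  -0.0367   1.9597] -0.12591392027039205
-0.121 [-12.3022   0.2444   1.7676] -0.12396528215485589
-0.119 [-12.0754   0.566    0.9642] -0.12201496247976439
-0.117 [-11.9535   0.1603   2.4635] -0.12008784959316356
-0.115 [-12.2594   0.2061   2.6427] -0.11809594778682223
-0.113 [-9.9702 -0.1413  1.9171] -0.11613559736135512
-0.111 [-12.4167   0.3629   0.8375] -0.11417692130138371
-0.109 [-14.372    1.6032   0.8092] -0.1127564944055503
-0.107 [-20.84     1.3423   0.4535] -0.1125943694374621
-0.105 [-27.2589   2.0563  -2.0552] -0.1124382731644782
-0.103 [-32.3561   2.1496  -2.6042] -0.11231201210608345
18.3167
21.2917
top bar 0.55 0.2866545175961278 0.015018062145087462 -0.0013680497768994437
top bar 0.51 0.06487178370109727 -0.002162232275881148 0.020279038471983295
top ejector 0.81 -0.15325166022175393 -0.0018784337495110388 0.020049539820112202
top ejector 0.45 0.464095031929062 -0.04221230269404769 -0.001272062052414688
top bar rect mould mm ((60.45921325683594, -0.2889976501464844), (32.617061614990234, 89.79680633544922), 87.32379913330078)
side ejector 0.59 -0.14955822135064173 -0.0030865048383838314 0.024100378080942376
```

View pics/side2.png

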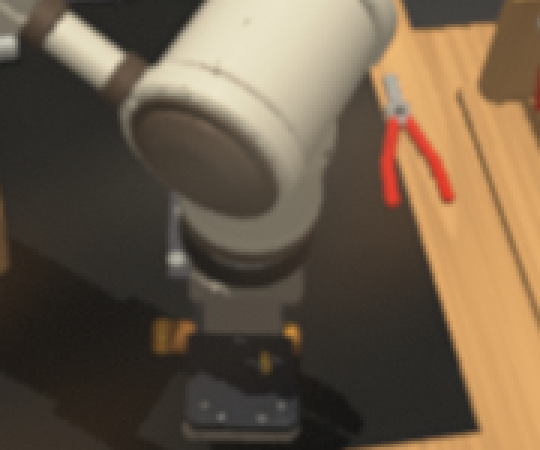

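The side view has the arm in front of the mould, at crop pixels (240,200), with the handle showing at its sides, (170,335) and (290,335). The top view puts the bar at mould x of about 59 mm and the handle home. Next I draw the bar clear and regrip it at its middle.

```bash
cat > e.py <<'E'
from h import *
t=22e-3; z=.012+t; r=down(YAW-np.pi/2)
goto(Mp(.084,0,.13),r)
line_to(Mp(.084,0,z),max_speed=.15); print("F",mF())
set_gripper(0,15); print("open",current_opening(),mF(),current_grip_force())
line_to(Mp(.112,0,z),max_speed=.08); print("F",mF())
set_gripper(.55)
line_to(Mp(.112,0,.075),max_speed=.25)
line_to(Mp(.087,0,.075),max_speed=.25)
c=read_camera("side"); cv2.imwrite("pics/side3.png",c["pixels"][150:300,180:360].repeat(3,0).repeat(3,1))
c2=read_camera("top"); cv2.imwrite("pics/top3.png",c2["pixels"][120:280,150:350].repeat(3,0).repeat(3,1))
for n,cc in(("side",c),("top",c2)):
    for x in place_of("bar",cc)[:2]:
        X=w(cc,x["location"]); d=X[:2]-O; print(n,x["p"],d@ex,d@ey,X[2])
print(current_clock())
E
python3 e.py
```

```text
F [0.0555 0.0661 0.427 ]
open 0.3278858714231079 [ 0.2415 -0.195   3.8148] 14.998691976070404
F [2.7226 0.6046 4.8109]
side 0.53 0.0885621949856804 -0.001789419094834049 0.018972523520751336
26.525
```

View pics/side3.png

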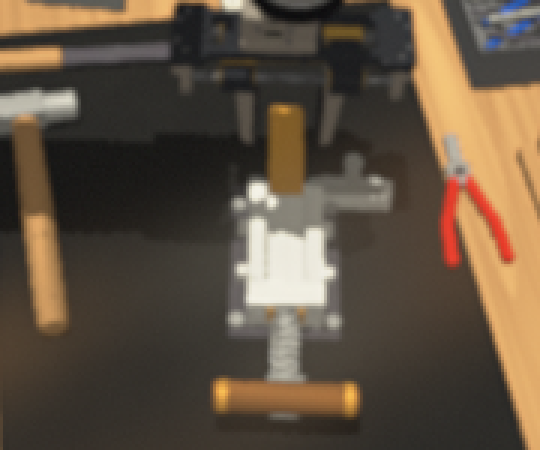

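The side view shows the bar out on the apron, from crop (286,193) to (286,105). The gate is open, with its knob at (352,165), and the handle is home at (286,397). Next I measure the bar's ends and grip it at the middle.

```bash
cat > f.py <<'E'
from h import *
t=22e-3; z=.012+t
# bar ends on the side view by colour/mask along axis
c=read_camera("side"); r=cut_out("bar",c); m=r[0]["region"].astype(np.uint8)
cnt=max(cv2.findContours(m,0,1)[0],key=cv2.contourArea)[:,0]
W=np.array([(np.array(onz(c,p,.032)[:2])-O)@np.c_[ex,ey] for p in cnt]);print(r[0]["p"],W.min(0),W.max(0))
for a in(.040,.042,.044,.046,.131,.133): print(a,proj(c,Mp(a,0,.032))*3-[540,450])
line_to(Mp(.087,0,z),max_speed=.15)
set_gripper(0,40); print("open",current_opening(),current_grip_force(),mF())
line_to(Mp(.087,0,.12),max_speed=.15); print(current_opening(),mF(),current_ft_torque(),current_clock())
for n in("side","top"):
    c=read_camera(n)
    if n=="side": cv2.imwrite("pics/side4.png",c["pixels"][100:280,180:380].repeat(3,0).repeat(3,1))
    for x in place_of("bar",c)[:2]:
        X=w(c,x["location"]); d=X[:2]-O; print(n,x["p"],d@ex,d@ey,X[2])
    for x in place_of("bench_block",c)[:1]: print(n,"block",w(c,x["location"]))
E
python3 f.py
```

```text
0.92 [ 0.0375 -0.0132] [0.1333 0.0162]
0.04 [285.4595 190.0025]
0.042 [285.4537 188.0761]
0.044 [285.4478 186.1544]
0.046 [285.442  184.2372]
0.131 [285.1987 106.804 ]
0.133 [285.1931 105.0728]
open 0.32141383834412235 40.0012332201004 [0.4882 1.6019 4.6583]
0.3188955100609654 [ 0.0454  0.8342 -1.794 ] [-0.0969  0.1012 -0.01  ] 28.2167
side 0.71 0.08643053952889922 6.786146090056663e-05 0.10494773247048793
side 0.52 0.33497783596813674 0.20528077621585858 6.0770112749186644e-06
side block [0.4283 0.2862 0.0023]
top block [0.427  0.2786 0.0024]
```

View pics/side4.png

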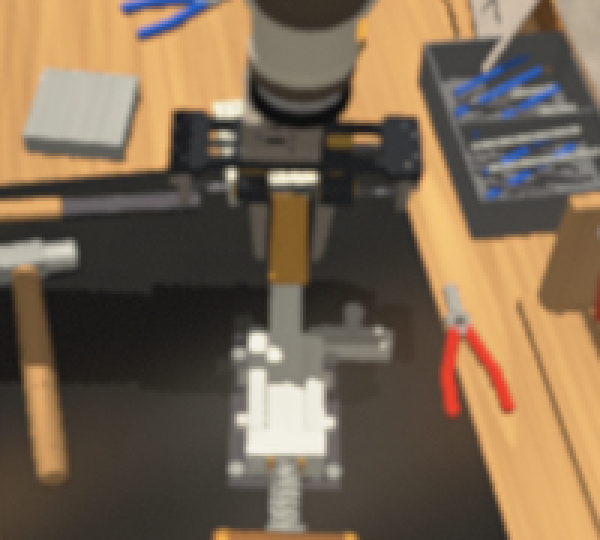

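The bar is gripped level, at crop (288,237), and the block is clear of occlusion with its top face at (82,105). I now fit the block's silhouette in both views, its height included, and place the bar.

```bash
cat > g.py <<'E'
from h import *
from scipy.optimize import least_squares
D=[]
for n in("top","side"):
    c=read_camera(n); r=cut_out("bench_block",c); m=r[0]["region"].astype(np.uint8)
    cnt=max(cv2.findContours(m,0,cv2.CHAIN_APPROX_NONE)[0],key=cv2.contourArea)[:,0].astype(float); D.append((n,c,cnt)); print(n,r[0]["p"],m.sum())
def res(p,D):
    o=[];h=p[3]
    for n,c,cnt in D:
        P=[]
        for z in(0,h):
            for a,b in((1,1),(1,-1),(-1,1),(-1,-1)):
                q=Ro.from_euler("z",p[2]).apply([a*.05,b*.05,0]); P.append(proj(c,[p[0]+q[0],p[1]+q[1],z]))
        H=cv2.convexHull(np.array(P,np.float32))
        o+=[cv2.pointPolygonTest(H,(float(u),float(v)),True)-.5 for u,v in cnt]
    return o
for DD in(D,D[:1],D[1:]):
    f=least_squares(res,[.429,.2815,np.radians(74.5),.025],args=(DD,),x_scale=[.01,.01,.1,.01],diff_step=1e-3,loss="soft_l1"); print(f.x,np.degrees(f.x[2]),f.cost)
E
python3 g.py
```

```text
top 0.87 1158
side 0.66 1010
[0.4282 0.2852 1.2977 0.0246] 74.35044129355614 28.038616215850503
[0.4293 0.2853 1.3014 0.0214] 74.56320424420596 6.613899671994506
[0.4265 0.2859 1.2906 0.0244] 73.94597441526663 8.409110049213988
```

```bash
cat > k.py <<'E'
from h import *
yw=np.radians(74.4); u=np.array([np.cos(yw),np.sin(yw)])
B=np.array([.4283,.2845])-.0015*u; r=down(yw-np.pi/2)
goto([*B,.12],r)
line_to([*B,.046],max_speed=.12); f0=mF(); print(f0,current_ee_pos())
z=.046
while z>.034:
    z-=.001; line_to([*B,z],max_speed=.03); f=mF()-f0
    print(round(z,4),f[2])
    if f[2]>4: break
set_gripper(.45); print(mF(),current_clock())
line_to([*B,.11],max_speed=.12)
goto([.30,.0,.25],r)
print(current_clock())
for n in("top","side"):
    c=read_camera(n); cv2.imwrite(f"pics/{n}5.png",c["pixels"])
    cv2.imwrite(f"pics/{n}5c.png",(c["pixels"][190:270,120:220] if n=="top" else c["pixels"][100:180,160:260]).repeat(5,0).repeat(5,1))
    for x in place_of("bar",c)[:1]: print(n,"bar",w(c,x["location"]))
    for x in place_of("ejector",c)[:1]: print(n,"ej",w(c,x["location"]))
    R=cut_out("bar",c)
    if R:
        cnt=max(cv2.findContours(R[0]["region"].astype(np.uint8),0,1)[0],key=cv2.contourArea)[:,0]
        W=np.array([onz(c,p,.037)[:2] for p in cnt]); print(cv2.minAreaRect((W*1000).astype(np.float32)))
E
python3 k.py
```

```text
[-6.7529 10.5051 19.1122] [0.4272 0.2821 0.0473]
0.045 7.58493970856733
[-5.1176 25.3867 36.412 ] 31.3083
33.2833
top bar [0.4318 0.285  0.0248]
top ej [ 0.5485 -0.2248  0.0224]
((429.29278564453125, 284.0805969238281), (88.15054321289062, 29.84632682800293), 73.53154754638672)
side bar [0.4276 0.2857 0.0207]
side ej [ 0.5492 -0.2245  0.0198]
((426.6347351074219, 280.21868896484375), (98.46476745605469, 30.75345802307129), 73.73188018798828)
```

View pics/top5c.png

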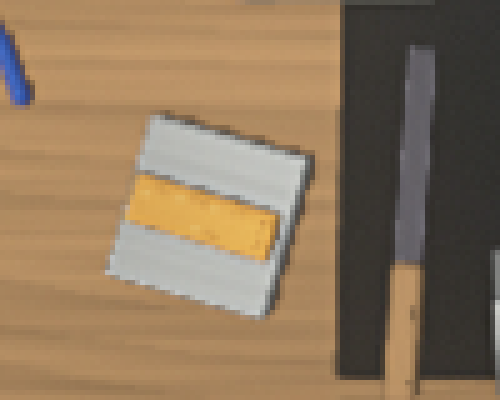

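View pics/side5.png

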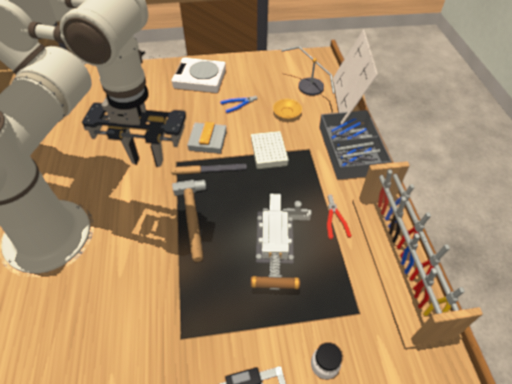

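The bar lies on the block, centred to within about 2 mm: in the top crop the bar is at (203,217) and the block at (208,215). However, my grip left the fingertips 8 mm below the bar's underside. They touched the block first, so the bar dropped those few millimetres when released. There is time to mend this, so I will regrip it higher and lay it down properly.

```bash
cat > l.py <<'E'
from h import *
yw=np.radians(74.0); u=np.array([np.cos(yw),np.sin(yw)])
B=np.array([.4285,.2845]); r=down(yw-np.pi/2); zg=.0275+.022
set_gripper(.55,30)
goto([*B,.12],r)
line_to([*B,zg],max_speed=.12); print(mF(),current_ee_pos())
set_gripper(0,30); print(current_opening(),mF())
line_to([*B,zg+.015],max_speed=.06); f0=mF(); print("lift",f0,current_ee_pos(),current_opening())
line_to([*B,zg+.003],max_speed=.06)
z=zg+.003; f0=mF()
while z>zg-.0015:
    z-=.0005; line_to([*B,z],max_speed=.02); f=mF()-f0; print(round(z,4),f[2])
    if f[2]>2.5: break
set_gripper(.5); print(mF(),current_clock())
line_to([*B,.11],max_speed=.12)
goto([.33,.0,.25],r)
print(current_clock())
for n in("top","side"):
    c=read_camera(n)
    for x in place_of("bar",c)[:1]: print(n,"bar",w(c,x["location"]))
    R=cut_out("bar",c)
    cv2.imwrite(f"pics/{n}6c.png",(c["pixels"][190:270,120:220] if n=="top" else c["pixels"][100:180,160:260]).repeat(5,0).repeat(5,1))
    cnt=max(cv2.findContours(R[0]["region"].astype(np.uint8),0,1)[0],key=cv2.contourArea)[:,0]
    W=np.array([onz(c,p,.037)[:2] for p in cnt]); print(cv2.minAreaRect((W*1000).astype(np.float32)))
E
python3 l.py; python3 -c "
import cv2,numpy as np
cv2.imwrite('pics/both6.png',np.vstack([cv2.imread('pics/%s6c.png'%n)[:, :] for n in('top','side')])[::1][:600] if 0 else cv2.resize(np.hstack([cv2.imread('pics/%s6c.png'%n) for n in('top','side')]),(800,320)))"
```

```text
[-0.8157  0.7352 -0.5288] [0.4293 0.2845 0.0503]
0.3232143813807449 [-0.2852  1.5694  4.6466]
lift [-0.5494 -0.1856 -2.6521] [0.4287 0.2846 0.0649] 0.32013625522059524
0.052 0.44994093799275436
0.0515 -0.04341702653117485
0.051 -0.21161720892434843
0.0505 0.7933052962923473
0.05 0.4261477354727128
0.0495 8.194721082313214
[ 0.3285 -0.0183 -0.2495] 39.1667
41.075
top bar [0.4327 0.2874 0.026 ]
((429.4298095703125, 281.8860168457031), (89.7042007446289, 33.449134826660156), 75.30643463134766)
side bar [0.4322 0.2813 0.0226]
((426.4214172363281, 276.5048828125), (92.99588012695312, 32.0645637512207), 72.75849151611328)
```

View pics/both6.png

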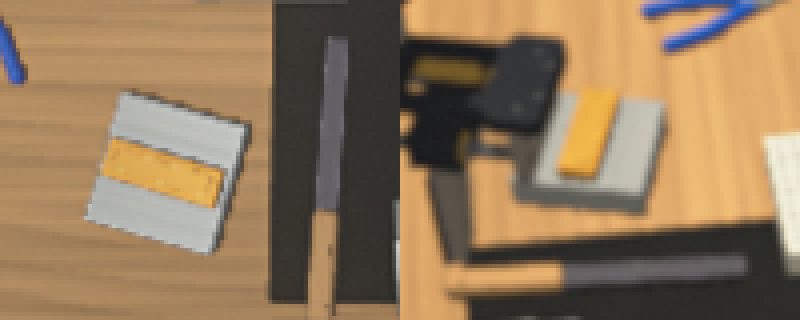

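In both views the bar lies flat and centred on the block, at (163,172) in the left panel and (588,133) in the right. The gripper stands clear of it, so I hand the job in.

```bash
python3 -c "
from workcell import *
print(current_clock(),current_contact_force()); print(job_done())"
```

```text
41.375 [-0.15538228 -0.69484409 -0.06653761]
the job is handed in; nothing more can be done
None
```

I handed the job in at 41.4 s: gate fully open, bar ejected, handle sprung back home, and bar flat on the bench block within about 2 mm of centre; on the first try the fingertips hit the block (about 36 N) and the bar dropped about 8 mm, so I regripped it and laid it down gently.

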